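# Find the heavier microscope objective and hold it over the light base

### The arm

A 7-joint arm with a two-finger parallel gripper is mounted at the origin on the work surface. World frame = base frame: x ahead of the robot, y to its left, z up, the work surface at z = 0. Lengths are in m, angles in rad, forces in N, time in s.
With the tool pointing down it reaches from about 0.35 to 0.9 m from the base axis. Payload 8.1 kg.
Tool frame: the origin (TCP) lies midway between the tips of the shut fingers; the grasp point (between the pads) lies 19 mm behind it; z points along the fingers, y is the line along which they close (so a half turn about z gives the same grasp; the last joint's range is limited). The gripper opens to 92 mm and grips with 3 to 60 N. Pads are 19 mm wide; open, the fingers measure 130 mm over their backs; the gripper's body (75 mm by 190 mm) begins 47 mm behind the grasp point.
Start: joints at [-1.276, 0.434, 0.025, 1.573, -0.012, 1.134, -0.075], TCP at [0.242, 0.576, 0.227] pointing down, gripper open.
Joint ranges: [-2.62, 2.62], [-0.44, 2.09], [-1.27, 1.32], [0.08, 2.57], [-1.32, 4.46], [0.12, 2], [-2.74, 2.74]. Speed limits (rad/s): [2.22, 2.22, 3.01, 3.01, 3.14, 3.14, 3.14].

### API

Orientations are given as a rotation vector (axis times angle).
In Python, from cell import arm gives the robot as it stands.
- The arm moves only by the tool send_rows, never from a script. Its argument "increments" is a list of rows, each a list of 3 entries, a list of its own where there are three numbers: the finger opening in cm, from 0 to 9.18, then the shift along the tool's x, y, z in cm, then the turn, a rotation vector about the tool's x, y, z in rad. A call has 1 to 5 rows; each row shifts and turns the commanded pose from where the row before left it, along the tool's axes as they then stand; what a row does not reach is not made up. A row lasts 1/10 s, in which the tool goes at most 50 mm and 8.59 degrees, less where a joint would pass 70% of its speed; a pose out of reach is approached as far as the arm can. A call is refused whole if a number of a shift passes 5 or a number of a turn 0.15, either way. A call with a gripper value outside its range is refused whole. The fingers move at their own pace and stop on an object; "force" is the grip in N (left out, the last holds). Time passes only in rows, so rows that do not move let the fingers close. It gives the time, the measured TCP pose, the force, the opening and the grip force at its end, in the units of the state.
- arm.observe(): the state, without advancing time (a new reading comes with each control period).
- arm.get_image(name): name is "scene" or "top" or "wrist"; returns the picture (400x640x3 uint8, red, green, blue); there is no depth.
- arm.camera_params(name): a dict with "camera_matrix" (3x3 intrinsics, pixels), "R" (3x3) and "t" (3): a world point X has camera coordinates R X + t. Camera axes: x right, y down, z forward; pixel columns grow to the right and rows downward; lengths in m; the calibration is good to about 2 mm. A picture is of the moment at which its call begins: read the wrist's pose just before it. camera_params takes no time and is no camera call; for the wrist camera it gives the pose at the moment of the call.
- arm.sign_off(): hands the job in; it is judged then, once.
The state is a dict: "clock": time; "joints": joint angles; "dq": joint speeds; "joint_efforts": joint torques, N m; "position": TCP position; "ee_rot": TCP orientation; "force": force on the tool from outside, world axes, zero at the start; "ft_torque": the same for the moment, N m; "width": opening from 0.0 (shut) to 1.0 (fully open); "gripper_force": force on a finger pad.
Only numpy, scipy, OpenCV 4.12 (cv2) and the standard library are available. Lean on these libraries where they do the work, as an engineer would, in place of code of your own. Each camera call takes 0.05 s, during which the arm holds its last target. There are 200 camera calls.

### The job

First swing the mirror lever on the side of the microscope light base into the bright-field notch, the far one marked with a ring, and let go so that it stays clicked in. Then lift the two look-alike objectives off the tray in turn to feel which is the heavier, the one full of glass; stand the lighter one upright on the tray again, and finish still holding the heavier one in the gripper, upright and steady, centred over the round glass window with a few centimetres of air under it, for a look through it against the light. Neither objective may touch the light base or be tipped over, and the tube block, bottle and dish are to be left where they are.

Things in the scene. Friction and masses are not known exactly. Their poses are not given: they have to be found in the camera images.
- light_base: White-painted transmitted-light base of a stereo microscope, fixed to the bench, 260 (x) x 240 (y) x 60 mm; origin under its centre, x away from the robot at yaw 0, z up. It stands at a different place and yaw (up to 0.2 rad) each time.
- window (a point): Centre of the round stage glass (98 mm across, flush in the deck), on the deck surface 60 mm above the bench; 20 mm nearer the front than the base's centre. Axes as the base: x away from the robot, z up.
- mirror_lever (a joint): Mirror lever angle, rad. Three detent notches: 0 = closed (leaning 0.45 rad from vertical to the base's -x, the robot's side; dot mark), 0.45 = oblique (upright; half-disc mark), 0.90 = bright field (leaning 0.45 rad to the base's +x, the far side; ring mark). Starts in one of the first two. The detent pulls it into the nearest notch; about 3 N at the grip passes a hump. Stops: -0.10 and 1.00.
- lever_grip (a point): Centre of the lever's grip: black cylinder 20 mm in diameter, 34 mm long, axis along the base's y, on an 85 mm arm outside the base's +y wall, 105 to 115 mm above the bench. It moves on an arc about lever_pivot in the base's x-z plane. Clear above, in front and behind; a notched steel quadrant between arm and wall reaches 88 mm high.
- lever_pivot (a point): Point on the lever's axis (the base's y) below the grip, 30 mm above the bench; axes as the base. At joint value q the grip is at 85 sin(q - 0.45) mm along the base's x and 85 cos(q - 0.45) mm above this point.
- tray: Shallow stainless tray, fixed, 180 (x) x 270 (y) x 12 mm high, 3 mm walls, with a grey mat whose top is 6 mm above the bench; origin under its centre. Place and yaw vary.
- lens_a_center (a point): Centre (half-way up) of one of two objectives that look exactly alike: black barrel 54 mm in diameter from 9 to 41 mm above the foot, foot 49 mm, thread ring on top 45 mm, 50 mm high in all; upright on the tray mat, own z up, gripped round the barrel from above at any yaw. One weighs 0.19 to 0.24 kg, the other 0.40 to 0.53 kg; name and place do not tell which.
- lens_b_center (a point): Centre (half-way up) of the other objective, same shape as lens_a.
- tube_block_center (a point): Bystander: aluminium block with capped tubes, 75 x 150 x 95 mm high, 1.6 kg; point at its middle, 45 mm up.
- media_bottle_center (a point): Bystander: small clear bottle with a red cap, 48 mm in diameter, 98 mm high; point half-way up.
- dish_center (a point): Bystander: clear lidded culture dish, 61 mm in diameter, 15 mm high; point half-way up.

How it is judged:
By the outcome, as a careful person would: the job done as asked, in the order asked, and still so for the second after the job is handed in, while the arm keeps its last pose, push and grip.
It also fails if it takes over 72 s, if anything falls off the work surface, if the arm or the gripper's body presses on something with over 40 N, if the wrist force passes 120 N, or if a joint passes its speed limit or range.

## Working session

There is one attempt and no reset: what is moved stays moved. The work goes in short steps, Python scripts to look and compute and a tool call to move; the robot and the scene stay as the last step left them, time stands still between calls to the robot, and variables do not carry over. Pictures are saved under pics/ and viewed, at most 10 in all, crops included, and the job is handed in when it is done.

Besides the shell and the picture viewer there is one more tool, called after ">>>" as name(argument=value, ...) on one line, values as JSON. send_rows: Moves the arm, as the interface text tells. Its arguments: {"type":"object","properties":{"increments":{"type":"array"},"force":{"type":"number"}},"required":["increments"]}

```bash
ls; mkdir -p pics
python3 - <<'E'
from cell import arm
import cv2,numpy as np
s=arm.observe(); print(s)
for n in("scene","top"):
    im=arm.get_image(n); cv2.imwrite(f"pics/{n}0.png",im[:,:,::-1]); p=arm.camera_params(n); print(n,p)
a=cv2.imread("pics/scene0.png");b=cv2.imread("pics/top0.png")
E
```

```text
pics
{'clock': 0.0, 'joints': array([-1.27559994,  0.43518597,  0.02495875,  1.57408208, -0.01160112,
        1.13398156, -0.07507901]), 'dq': array([ 1.59815900e-04,  4.60854097e-04, -1.37825728e-04, -3.69174502e-04,
       -9.96516060e-04,  8.59177241e-05,  1.28522701e-03]), 'joint_efforts': array([ 1.03669910e-03, -6.67847013e+01,  9.85164978e-01, -3.14472771e+01,
       -6.05802611e-02,  4.24599834e-02,  1.76303006e-04]), 'position': array([0.24196847, 0.57572114, 0.22597359]), 'ee_rot': array([-6.20767328e-01, -3.07947697e+00,  2.35991073e-03]), 'force': array([ 0.39976616, -0.21428326,  0.74084243]), 'ft_torque': array([-0.05162757, -0.01809673, -0.04162744]), 'gripper_force': 0.0, 'width': 1.004646867523287}
scene {'camera_matrix': array([[376.80600375,   0.        , 316.28351969],
       [  0.        , 376.80600375, 195.93535786],
       [  0.        ,   0.        ,   1.        ]]), 'R': array([[-0.1746967 ,  0.98457593,  0.00955508],
       [ 0.7787421 ,  0.14410034, -0.61057009],
       [-0.6025295 , -0.09922364, -0.79190458]]), 't': array([ 0.09379873, -0.38513187,  1.59293914])}
top {'camera_matrix': array([[373.82083625,   0.        , 323.56542982],
       [  0.        , 373.82083625, 205.14130244],
       [  0.        ,   0.        ,   1.        ]]), 'R': array([[ 0.00421454, -0.99997438, -0.00578562],
       [-0.98920888, -0.0033217 , -0.14647442],
       [ 0.14645145,  0.00634051, -0.98919754]]), 't': array([0.00710627, 0.5533513 , 0.93440461])}
```

View pics/top0.png

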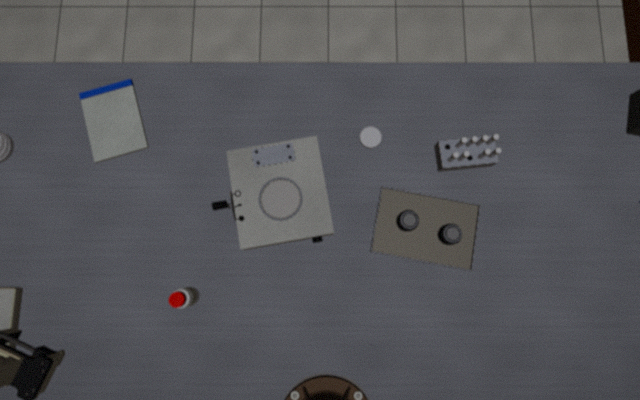

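View pics/scene0.png

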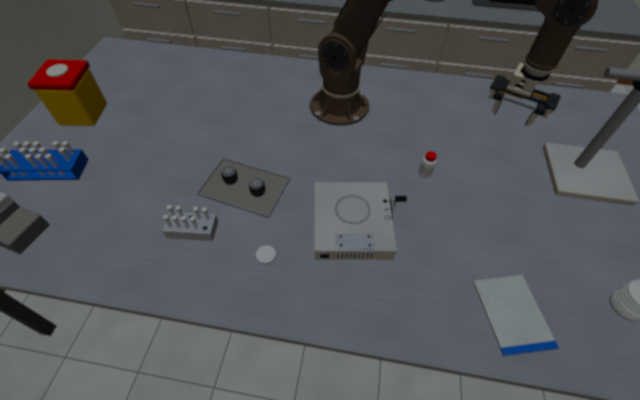

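The top view shows:
- The base deck has corners near (227,152), (318,137), (333,234) and (240,249), with the window at (280,199).
- The black lever grip is at (220,205). The marks are ring (238,193), half-disc and dot (241,218), so the lever looks upright (oblique).
- The lenses are at (408,220) and (451,234), the bottle at (180,299) and the dish at (371,137).

The scene view has the grip at (401,199), the window at (352,209), and the lenses at (229,174) and (257,186).

```bash
cat > h.py <<'E'
import cv2,numpy as np
from scipy.spatial.transform import Rotation as Ro
def ray(p,px):
    d=p["R"].T@np.linalg.inv(p["camera_matrix"])@np.array([px[0],px[1],1.]); return -p["R"].T@p["t"],d
def onz(p,px,z):
    c,d=ray(p,px); return c+d*(z-c[2])/d[2]
def tri(p1,a,p2,b):
    c1,d1=ray(p1,a);c2,d2=ray(p2,b)
    k=np.linalg.lstsq(np.c_[d1,-d2],c2-c1,rcond=None)[0]
    x,y=c1+k[0]*d1,c2+k[1]*d2; return (x+y)/2,np.linalg.norm(x-y)
def blobs(im,mask,amin,amax):
    n,l,s,c=cv2.connectedComponentsWithStats(mask.astype(np.uint8))
    return [(c[i].round(1),s[i]) for i in range(1,n) if amin<s[i][4]<amax]
E
python3 - <<'E'
from h import *; from cell import arm
T,S=arm.camera_params("top"),arm.camera_params("scene")
t,s=cv2.imread("pics/top0.png"),cv2.imread("pics/scene0.png")
for n,im,roi in(("top",t,(200,120,520,280)),("scene",s,(190,150,420,270))):
    x0,y0,x1,y1=roi; g=cv2.cvtColor(im,6)[y0:y1,x0:x1]
    for c,st in blobs(g,g<60,15,2000): print(n,c+[x0,y0],st+[x0,y0,0,0,0])
g=cv2.cvtColor(t,6); hsv=cv2.cvtColor(t,40)
roi=np.zeros_like(g); roi[125:260,215:345]=1
m=((g>125)&(roi>0)).astype(np.uint8); cs=cv2.findContours(m,0,2)[0]; c=max(cs,key=cv2.contourArea)
q=cv2.boxPoints(cv2.minAreaRect(c)); print(q)
P=np.array([onz(T,a,.06) for a in q]); print(P.round(3),P.mean(0).round(3))
for i in range(4): d=P[(i+1)%4]-P[i]; print(np.linalg.norm(d).round(3),np.arctan2(d[1],d[0]).round(3))
for nm,a,b in(("window",(280,199),(352,209)),("grip",(220,205),(401,199)),("lensL",(408,217),(257,183)),("lensR",(451,231),(229,171)),("bottlecap",(178,299),(431,156)),("ring",(238,193),(388,217)),("dot",(241,218),(385,201))):
    x,e=tri(T,a,S,b); print(nm,x.round(3),e.round(4))
for nm,a,z in (("window",(280,199),.06),("grip",(220,205),.115),("lensL",(409,218),.056),("lensR",(452,232),.056),("dish",(371,137),.015)): print(nm,onz(T,a,z).round(3))
E
```

```text
top [450.4 161.2] [434 142  61  29 239]
top [447.1 146.6] [445 145   5   4  17]
top [469.4 157.6] [467 156   5   4  16]
top [232.3 205.6] [231 193   5  26  40]
top [219.9 204.9] [212 200  18  11 139]
top [405.4 221. ] [396 210  23  22 194]
top [241. 218.] [239 216   5   5  21]
top [446.5 234.7] [437 223  24  22 238]
top [316.8 239. ] [312 236  11   7  61]
scene [230. 178.] [221 170  17  15 160]
scene [257.5 190.1] [249 182  17  15 162]
scene [400.1 198.6] [394 196  13   7  73]
scene [213.6 228.5] [210 218   8  21  67]
scene [324.1 255.5] [319 253  11   6  61]
[[243. 246.]
 [243. 246.]
 [243. 246.]
 [243. 246.]]
[[0.446 0.212 0.06 ]
 [0.446 0.212 0.06 ]
 [0.446 0.212 0.06 ]
 [0.446 0.212 0.06 ]] [0.446 0.212 0.06 ]
0.0 0.0
0.0 0.0
0.0 0.0
0.0 0.0
window [0.567 0.121 0.053] 0.0016
grip [0.543 0.262 0.108] 0.0029
lensL [ 0.521 -0.205  0.056] 0.0025
lensR [ 0.486 -0.314  0.055] 0.0021
bottlecap [0.317 0.36  0.084] 0.0034
ring [0.581 0.232 0.058] 0.0043
dot [0.517 0.221 0.054] 0.0007
window [0.566 0.121 0.06 ]
grip [0.542 0.259 0.115]
lensL [ 0.519 -0.209  0.056]
lensR [ 0.483 -0.317  0.056]
dish [ 0.747 -0.12   0.015]
```

```bash
cat >> h.py <<'E'
def down(yaw):  # tool x at world angle yaw, z down
    c,s=np.cos(yaw),np.sin(yaw); return Ro.from_matrix(np.array([[c,s,0],[s,-c,0],[0,0,-1.]]))
def plan(s,pos,yaw,n=None):
    p,R=np.array(s["position"]),Ro.from_rotvec(s["ee_rot"]); d=np.array(pos)-p
    w=(R.inv()*down(yaw)).as_rotvec()
    n=n or int(max(np.ceil(np.linalg.norm(d)/.048),np.ceil(np.linalg.norm(w)/.148),1))
    print("now",p.round(4),"rows",n)
    for i in range(n):
        print((R.inv().apply(d/n)*100).round(2).tolist(),(w/n).round(3).tolist()); R=R*Ro.from_rotvec(w/n)
E
python3 - <<'E'
from h import *; from cell import arm
plan(arm.observe(),[.46,.25,.226],np.pi+.16)
E
```

```text
now [0.242  0.5758 0.2261] rows 9
[-3.64, -2.4, 0.0] [-0.0, -0.0, -0.062]
[-3.48, -2.62, 0.0] [-0.0, -0.0, -0.062]
[-3.31, -2.83, 0.0] [-0.0, -0.0, -0.062]
[-3.13, -3.03, 0.0] [-0.0, -0.0, -0.062]
[-2.94, -3.22, 0.0] [-0.0, -0.0, -0.062]
[-2.73, -3.39, 0.0] [-0.0, -0.0, -0.062]
[-2.52, -3.56, 0.0] [-0.0, -0.0, -0.062]
[-2.29, -3.7, 0.0] [-0.0, -0.0, -0.062]
[-2.06, -3.84, 0.0] [-0.0, -0.0, -0.062]
```

>>> send_rows(increments=[[0, [-3.6, -2.4, 0], [0, 0, -0.062]], [0, [-3.5, -2.6, 0], [0, 0, -0.062]], [0, [-3.3, -2.8, 0], [0, 0, -0.062]], [0, [-3.1, -3.0, 0], [0, 0, -0.062]], [0, [-2.9, -3.2, 0], [0, 0, -0.062]]], force=20)

```text
clock: 0.6
position: [0.3632, 0.3946, 0.2265]
ee_rot: [-0.134, -3.139, 0.001]
force: [-0.0, 0.2, -0.1]
width: 0.615
gripper_force: 0.0
```

>>> send_rows(increments=[[0, [-2.7, -3.4, 0], [0, 0, -0.062]], [0, [-2.5, -3.6, 0], [0, 0, -0.062]], [0, [-2.3, -3.7, 0], [0, 0, -0.062]], [0, [-2.1, -3.8, 0], [0, 0, -0.062]], [0, [0, 0, 0], [0, 0, 0]]])

```text
clock: 1.1
position: [0.463, 0.2449, 0.2266]
ee_rot: [-0.24, 3.131, -0.005]
force: [-0.2, 0.0, -0.6]
width: 0.181
gripper_force: 0.0
```

Run:
```python
from h import *; from cell import arm
p=arm.camera_params("wrist"); im=arm.get_image("wrist"); cv2.imwrite("pics/w1.png",im[:,:,::-1])
s=arm.observe(); print(s["clock"],s["joints"].round(2)); np.save("w1.npy",p,allow_pickle=True)
x=np.array([.543,.26,.113]); c=p["R"]@x+p["t"]; print((p["camera_matrix"]@c/c[2]).round(0), (-p["R"].T@p["t"]).round(3))
plan(s,[.46,.25,.226],np.pi+.16)
```

```text
1.15 [-0.64  0.27  0.05  1.82 -0.02  1.05  1.14]
[321. 269.   1.] [0.396 0.235 0.384]
now [0.4611 0.2482 0.2265] rows 1
[0.08, 0.19, 0.05] [-0.001, -0.0, -0.006]
```

View pics/w1.png

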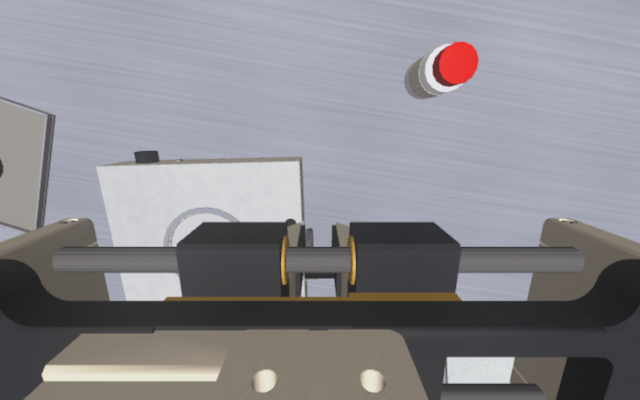

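The wrist view shows the deck's front edge running from (100,165) to (302,158), the dot mark at (290,222) and the window rim at (205,210). The fingers hide the lever grip. I'll use these points to check yaw and position.

Run:
```python
from h import *; from cell import arm
p=np.load("w1.npy",allow_pickle=True).item()
a,b=[onz(p,x,.06) for x in((102,166),(302,158))]; c=onz(p,(303,220),.06); d=b-a
print(a,b,np.linalg.norm(d),"yaw",np.arctan2(-d[0],d[1]),"yaw side",np.arctan2(*(c-b)[[1,0]]),"dot",onz(p,(290,222),.06))
T,S=arm.camera_params("top"),arm.camera_params("scene")
x,e=tri(T,(241,218),p,(290,222)); print("dot tri",x,e)
```

```text
[ 0.47927184 -0.01079885  0.06      ] [0.43389284 0.22064529 0.06      ] 0.23585088932169934 yaw 0.19361281218908757 yaw side 0.15517050340937447 dot [0.5142501  0.21689103 0.06      ]
dot tri [0.51536675 0.2179598  0.06056699] 0.003267331820000998
```

Run:
```python
from h import *; from cell import arm
plan(arm.observe(),[.501,.260,.092],np.pi+.18)
```

```text
now [0.4611 0.2482 0.2265] rows 3
[-1.37, 0.19, 4.48] [-0.0, -0.0, -0.009]
[-1.38, 0.18, 4.48] [-0.0, -0.0, -0.009]
[-1.38, 0.16, 4.48] [-0.0, -0.0, -0.009]
```

>>> send_rows(increments=[[0, [-1.4, 0.2, 4.0], [0, 0, -0.009]], [0, [-1.4, 0.2, 4.0], [0, 0, -0.009]], [0, [-1.4, 0.1, 4.0], [0, 0, -0.009]], [0, [0, 0, 1.4], [0, 0, 0]], [0, [0, 0, 0], [0, 0, 0]]])

```text
clock: 1.65
position: [0.4978, 0.2638, 0.0899]
ee_rot: [0.294, -3.123, 0.003]
force: [-1.1, -0.1, 0.4]
width: 0.004
gripper_force: 0.0
```

>>> send_rows(increments=[[0, [-1.0, 0, 0], [0, 0, 0]], [0, [-0.8, 0, 0], [0, 0, 0]], [0, [-0.6, 0, 0], [0, 0, 0]], [0, [-0.6, 0, 0], [0, 0, 0]], [0, [-0.5, 0, 0], [0, 0, 0]]])

```text
clock: 2.15
position: [0.5349, 0.2703, 0.0933]
ee_rot: [-0.293, 3.128, 0.001]
force: [-2.8, 0.2, 1.1]
width: 0.005
gripper_force: 0.9
```

>>> send_rows(increments=[[0, [-0.5, 0, 0], [0, 0, 0]], [0, [-0.5, 0, 0], [0, 0, 0]], [0, [-0.5, 0, 0], [0, 0, 0]], [0, [-0.5, 0, 0], [0, 0, 0]], [0, [0, 0, 0], [0, 0, 0]]])

```text
clock: 2.65
position: [0.555, 0.2738, 0.0927]
ee_rot: [-0.293, 3.127, 0.0]
force: [0.2, 0.7, 0.1]
width: 0.008
gripper_force: 0.0
```

Run:
```python
from h import *; from cell import arm
s=arm.observe();print(s["position"],s["force"])
g=cv2.cvtColor(arm.get_image("scene"),7); cv2.imwrite("pics/s2.png",cv2.resize(g[150:280,300:460],None,fx=4,fy=4,interpolation=3))
```

```text
[0.55499006 0.27376892 0.09270478] [0.19108128 0.74906067 0.12331545]
```

View pics/s2.png

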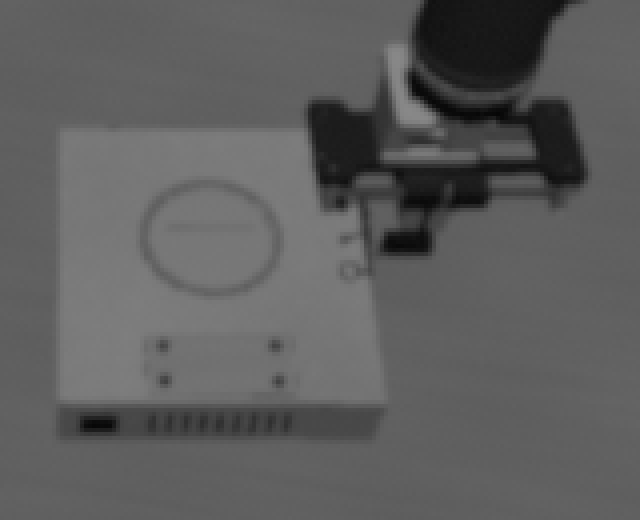

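The grip now sits at about (407,243) in the crop, which is scene (402,211), next to the ring mark and ahead of the fingers. It seems to have snapped into the bright-field notch.

Run:
```python
from h import *; from cell import arm
S=arm.camera_params("scene")
a,b=onz(S,(400.1,198.6),.115),onz(S,(401.8,210.8),.1065); print(a,b,b-a, "fingers at",arm.observe()["position"])
s=arm.observe(); plan(s,[.45,.22,.24],np.pi+.18);
```

```text
[0.54707698 0.25970102 0.115     ] [0.58568511 0.26788948 0.1065    ] [ 0.03860812  0.00818846 -0.0085    ] fingers at [0.55445643 0.27374823 0.09261901]
now [0.5545 0.2737 0.0926] rows 4
[2.82, -0.84, -3.68] [-0.0, 0.0, 0.002]
[2.81, -0.84, -3.68] [-0.0, 0.0, 0.002]
[2.81, -0.84, -3.68] [-0.0, 0.0, 0.002]
[2.81, -0.85, -3.68] [-0.0, 0.0, 0.002]
```

The lever moved about 38 mm along the base's x, so it is in the bright-field notch. Next I back off, rise and travel to a spot beyond the lenses, where the wrist camera can see both.

>>> send_rows(increments=[[0, [2.5, 0, 0], [0, 0, 0]], [2, [2.0, 0, -3.0], [0, 0, 0]], [5, [0, 0, -4.8], [0, 0, 0]], [9.18, [0, 0, -4.8], [0, 0, 0]], [9.18, [0, 0, -1.5], [0, 0, 0]]])

```text
clock: 3.2
position: [0.5115, 0.2665, 0.2391]
ee_rot: [-0.293, 3.121, 0.005]
force: [0.1, 1.2, -0.2]
width: 0.305
gripper_force: 0.0
```

Run:
```python
from h import *; from cell import arm
g=cv2.cvtColor(arm.get_image("scene"),7); 
for n,a in(("s",g[190:225,385:415]),): print([ (c+[385,190],s[4]) for c,s in blobs(a,a<60,15,400)])
s=arm.observe(); print(s["force"]); plan(s,[.62,-.25,.23],np.pi)
```

```text
[(array([401.2, 210.5]), np.int32(74))]
[-0.26223327  1.10406111  1.15291542]
now [0.5118 0.2667 0.2396] rows 11
[-0.09, -4.8, 0.07] [0.0, 0.001, 0.017]
[-0.17, -4.8, 0.07] [0.0, 0.001, 0.017]
[-0.26, -4.79, 0.08] [0.0, 0.001, 0.017]
[-0.34, -4.79, 0.08] [0.0, 0.001, 0.017]
[-0.42, -4.78, 0.08] [0.0, 0.001, 0.017]
[-0.5, -4.77, 0.08] [0.0, 0.001, 0.017]
[-0.58, -4.76, 0.08] [0.0, 0.001, 0.017]
[-0.66, -4.75, 0.08] [0.0, 0.001, 0.017]
[-0.74, -4.74, 0.08] [0.0, 0.001, 0.017]
[-0.82, -4.73, 0.08] [0.0, 0.001, 0.017]
[-0.9, -4.71, 0.09] [0.0, 0.001, 0.017]
```

The lever stays in the notch: the grip is at (401,210.5) with the arm clear of it.

>>> send_rows(increments=[[9.18, [-0.1, -4.8, 0.1], [0, 0, 0.017]], [9.18, [-0.2, -4.8, 0.1], [0, 0, 0.017]], [9.18, [-0.3, -4.8, 0.1], [0, 0, 0.017]], [9.18, [-0.3, -4.8, 0.1], [0, 0, 0.017]], [9.18, [-0.4, -4.8, 0.1], [0, 0, 0.017]]])

```text
clock: 3.75
position: [0.559, 0.0284, 0.2283]
ee_rot: [0.16, -3.137, -0.0]
force: [0.4, 1.3, 1.0]
width: 0.784
gripper_force: 0.0
```

>>> send_rows(increments=[[9.18, [-0.5, -4.8, 0.1], [0, 0, 0.017]], [9.18, [-0.6, -4.8, 0.1], [0, 0, 0.017]], [9.18, [-0.7, -4.8, 0.1], [0, 0, 0.017]], [9.18, [-0.7, -4.7, 0.1], [0, 0, 0.017]], [9.18, [-0.8, -4.7, 0], [0, 0, 0.017]]])

```text
clock: 4.25
position: [0.6082, -0.2067, 0.224]
ee_rot: [0.026, -3.141, -0.001]
force: [1.6, 0.2, -0.3]
width: 1.001
gripper_force: 0.0
```

>>> send_rows(increments=[[9.18, [-0.9, -4.7, 0], [0, 0, 0.017]], [9.18, [0, 0, 0], [0, 0, 0]], [9.18, [0, 0, 0], [0, 0, 0]]])

```text
clock: 4.55
position: [0.6175, -0.2534, 0.2236]
ee_rot: [-0.004, -3.14, -0.0]
force: [0.9, 1.6, 0.7]
width: 0.999
gripper_force: 0.0
```

Run:
```python
from h import *; from cell import arm
p=arm.camera_params("wrist"); im=arm.get_image("wrist")[:,:,::-1].copy(); cv2.imwrite("pics/w2.png",im)
s=arm.observe(); print(s["clock"],s["position"],s["joints"].round(2)); np.save("w2.npy",p,allow_pickle=True)
g=cv2.cvtColor(im,6); g[260:]=255
for c,st in blobs(g,g<60,800,40000): print(c,st)
for x in([.52,-.207,.056],[.485,-.315,.056]):
    c=p["R"]@np.array(x)+p["t"]; print((p["camera_matrix"]@c/c[2]).round(0))
```

```text
4.6 [ 0.61796725 -0.25146518  0.22386221] [ 0.14  0.51  0.26  1.48 -0.14  1.17  2.  ]
[117.7 234.6] [  41  223  137   37 2360]
[518.4 234.6] [ 459  223  137   37 2368]
[360.  99.   1.]
[261.  65.   1.]
```

View pics/w2.png

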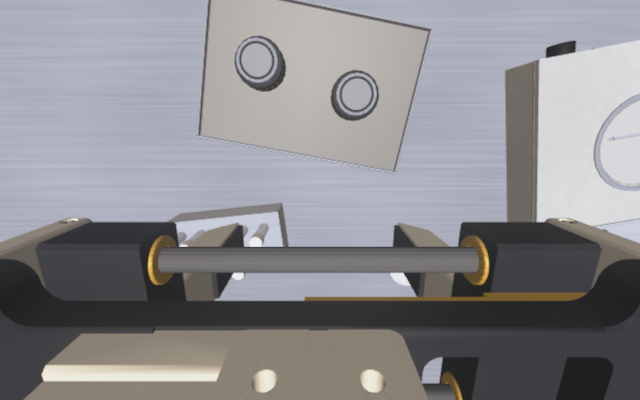

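The wrist view shows both lens tops, at about (357,94) and (259,59), on the tray. The base is to the right, and the tube block is below at (240,235).

Run:
```python
from h import *; from cell import arm
p=np.load("w2.npy",allow_pickle=True).item(); im=cv2.imread("pics/w2.png"); g=cv2.cvtColor(im,6)
t=cv2.imread("pics/top0.png"); gt=cv2.cvtColor(t,6)
T=arm.camera_params("top"); S=arm.camera_params("scene")
for nm,(x,y),a in(("L",(357,94),(409,218)),("R",(259,59),(452,232))):
    r=g[y-35:y+35,x-35:x+35]
    c=cv2.HoughCircles(r,cv2.HOUGH_GRADIENT,1,100,param1=80,param2=12,minRadius=14,maxRadius=24)
    c=c[0][0]; px=c[:2]+[x-35,y-35]; print(nm,px,c[2],onz(p,px,.056).round(4),tri(p,px,T,a))
q=[onz(p,x,.012) for x in((199,135),(394,171),(430,29),(210,0))]; print(np.round(q,3))
```

```text
L [356.5  92.5] 16.8 [ 0.5129 -0.2112  0.056 ] (array([ 0.51577142, -0.20996464,  0.05900137]), np.float64(0.006026008918826442))
R [257.5  58.5] 23.4 [ 0.4783 -0.3186  0.056 ] (array([ 0.48172665, -0.31462389,  0.0677125 ]), np.float64(0.003623581545989178))
[[ 0.559 -0.409  0.012]
 [ 0.607 -0.152  0.012]
 [ 0.437 -0.12   0.012]
 [ 0.406 -0.379  0.012]]
```

Run:
```python
from h import *; from cell import arm
plan(arm.observe(),[.516,-.210,.12],np.pi)
```

```text
now [ 0.618  -0.2515  0.2239] rows 4
[2.55, 1.03, 2.6] [0.0, -0.0, -0.0]
[2.55, 1.03, 2.6] [0.0, -0.0, -0.0]
[2.55, 1.03, 2.6] [0.0, -0.0, -0.0]
[2.55, 1.04, 2.6] [0.0, -0.0, -0.0]
```

>>> send_rows(increments=[[9.18, [2.5, 1.0, 2.6], [0, 0, 0]], [9.18, [2.5, 1.0, 2.6], [0, 0, 0]], [9.18, [2.6, 1.0, 2.6], [0, 0, 0]], [9.18, [2.6, 1.1, 2.6], [0, 0, 0]], [9.18, [0, 0, 0], [0, 0, 0]]])

```text
clock: 5.1
position: [0.5101, -0.2064, 0.1172]
ee_rot: [0.005, -3.133, -0.007]
force: [-0.1, 0.1, -0.3]
width: 1.002
gripper_force: 0.0
```

Run:
```python
from h import *; from cell import arm
F=[]
for i in range(6): arm.get_image("wrist"); s=arm.observe(); F.append(np.r_[s["force"],s["joint_efforts"][[1,3]]])
print(np.mean(F,0).round(2),np.std(F,0).round(2)); plan(s,[.516,-.210,.015],np.pi)
```

```text
[  0.26   0.25   0.2  -59.57 -24.05] [0.17 0.46 0.28 0.43 1.02]
now [ 0.5179 -0.2109  0.1216] rows 3
[0.07, 0.03, 3.55] [-0.0, 0.001, 0.0]
[0.07, 0.03, 3.55] [-0.0, 0.001, 0.0]
[0.07, 0.03, 3.55] [-0.0, 0.001, 0.0]
```

>>> send_rows(increments=[[9.18, [0.1, 0, 4.0], [0, 0, 0]], [9.18, [0.1, 0, 3.5], [0, 0, 0]], [9.18, [0, 0, 2.0], [0, 0, 0]], [9.18, [0, 0, 1.0], [0, 0, 0]], [9.18, [0, 0, 0.1], [0, 0, 0]]])

```text
clock: 5.9
position: [0.5145, -0.211, 0.0141]
ee_rot: [0.0, -3.141, -0.0]
force: [-0.1, 0.4, -0.2]
width: 0.999
gripper_force: 0.0
```

>>> send_rows(increments=[[5, [0, 0, 0], [0, 0, 0]], [5, [0, 0, 0], [0, 0, 0]], [5, [0, 0, 0], [0, 0, 0]], [5, [0, 0, 0], [0, 0, 0]], [5, [0, 0, 0], [0, 0, 0]]], force=25)

```text
clock: 6.4
position: [0.5146, -0.211, 0.0152]
ee_rot: [-0.0, 3.141, -0.0]
force: [-0.5, -1.1, 0.4]
width: 0.62
gripper_force: 0.0
```

>>> send_rows(increments=[[5, [0, 0, 0], [0, 0, 0]], [5, [0, 0, 0], [0, 0, 0]]])

```text
clock: 6.6
position: [0.5146, -0.2109, 0.0151]
ee_rot: [-0.0, 3.141, 0.0]
force: [-0.5, 0.6, 6.4]
width: 0.598
gripper_force: 25.0
```

>>> send_rows(increments=[[5, [0, 0, -0.3], [0, 0, 0]], [5, [0, 0, -1.0], [0, 0, 0]], [5, [0, 0, -1.5], [0, 0, 0]], [5, [0, 0, -1.0], [0, 0, 0]], [5, [0, 0, -0.2], [0, 0, 0]]])

```text
clock: 7.1
position: [0.5151, -0.2112, 0.0562]
ee_rot: [-0.0, 3.139, -0.001]
force: [-0.2, 0.2, -2.3]
width: 0.597
gripper_force: 25.0
```

>>> send_rows(increments=[[5, [0, 0, 0], [0, 0, 0]], [5, [0, 0, 0], [0, 0, 0]]])

```text
clock: 7.3
position: [0.514, -0.2107, 0.0544]
ee_rot: [0.0, -3.141, -0.0]
force: [-0.0, -0.4, -1.9]
width: 0.597
gripper_force: 25.0
```

```bash
cat > wt.py <<'E'
from h import *; from cell import arm
F=[]
for i in range(12): arm.get_image("wrist"); s=arm.observe(); F.append(np.r_[s["force"],s["joint_efforts"][[1,3]]])
print(np.mean(F,0).round(2),np.std(F,0).round(2)); print(s["clock"],s["position"],s["ee_rot"],s["width"],s["gripper_force"])
E
python3 wt.py
```

```text
[-6.000e-02 -1.000e-02 -2.130e+00 -6.445e+01 -2.235e+01] [0.51 0.42 0.31 0.17 0.05]
7.9 [ 0.51430961 -0.21093233  0.05468861] [ 1.59249641e-04 -3.14154063e+00 -9.93264713e-05] 0.5957985310632412 24.999695951119065
```

The first lens pulls about 2.2 N, or 0.22 kg, so it is the light one. I'll set it back and lift the other.

>>> send_rows(increments=[[5, [0, 0, 1.0], [0, 0, 0]], [5, [0, 0, 1.5], [0, 0, 0]], [5, [0, 0, 0.8], [0, 0, 0]], [5, [0, 0, 0.4], [0, 0, 0]], [5, [0, 0, 0.2], [0, 0, 0]]])

```text
clock: 8.4
position: [0.5141, -0.2109, 0.0152]
ee_rot: [0.0, -3.141, -0.0]
force: [0.0, -0.4, -0.5]
width: 0.599
gripper_force: 25.0
```

>>> send_rows(increments=[[5, [0, 0, 0.05], [0, 0, 0]], [5, [0, 0, 0], [0, 0, 0]], [6, [0, 0, 0], [0, 0, 0]], [7.5, [0, 0, 0], [0, 0, 0]], [9.18, [0, 0, 0], [0, 0, 0]]])

```text
clock: 8.9
position: [0.5147, -0.211, 0.0156]
ee_rot: [-0.0, 3.141, -0.0]
force: [0.2, 0.6, -0.6]
width: 0.779
gripper_force: 0.0
```

>>> send_rows(increments=[[9.18, [0, 0, 0], [0, 0, 0]], [9.18, [0, 0, 0], [0, 0, 0]], [9.18, [0, 0, 0], [0, 0, 0]], [9.18, [0, 0, 0], [0, 0, 0]]])

```text
clock: 9.3
position: [0.5143, -0.211, 0.0152]
ee_rot: [-0.0, 3.142, 0.0]
force: [-1.0, 0.1, 0.1]
width: 0.997
gripper_force: 0.0
```

>>> send_rows(increments=[[9.18, [0, 0, -1.0], [0, 0, 0]], [9.18, [0, 0, -2.5], [0, 0, 0]], [9.18, [0, 0, -4.0], [0, 0, 0]], [9.18, [0, 0, -3.0], [0, 0, 0]], [9.18, [0, 0, 0], [0, 0, 0]]])

```text
clock: 9.8
position: [0.5169, -0.2121, 0.125]
ee_rot: [0.0, 3.134, -0.003]
force: [-0.4, -0.3, -0.6]
width: 0.999
gripper_force: 0.0
```

Run:
```python
from h import *; from cell import arm
s=arm.observe(); print(s["width"],s["force"]); plan(s,[.480,-.3175,.12],np.pi)
```

```text
0.9986480854958265 [-0.390208   -0.33698573 -0.58755857]
now [ 0.5169 -0.2121  0.125 ] rows 3
[1.23, -3.51, 0.17] [-0.001, 0.002, -0.0]
[1.23, -3.51, 0.17] [-0.001, 0.002, -0.0]
[1.23, -3.51, 0.17] [-0.001, 0.002, -0.0]
```

>>> send_rows(increments=[[9.18, [1.2, -3.5, 0], [0, 0, 0]], [9.18, [1.2, -3.6, 0], [0, 0, 0]], [9.18, [1.1, -3.5, 0], [0, 0, 0]], [9.18, [0, 0, 0], [0, 0, 0]], [9.18, [0, 0, 0], [0, 0, 0]]])

```text
clock: 10.3
position: [0.4786, -0.3177, 0.1201]
ee_rot: [-0.004, -3.141, -0.0]
force: [-0.2, 0.1, -0.3]
width: 1.003
gripper_force: 0.0
```

Run:
```python
from h import *; from cell import arm
arm.get_image("top"); s=arm.observe(); print(s["joints"].round(2)); plan(s,[.480,-.3175,.015],np.pi)
```

```text
[ 0.31  0.47  0.26  1.84 -0.15  0.85  2.21]
now [ 0.4792 -0.3164  0.12  ] rows 3
[-0.03, -0.04, 3.5] [0.0, -0.0, -0.0]
[-0.03, -0.04, 3.5] [0.0, -0.0, -0.0]
[-0.03, -0.04, 3.5] [0.0, -0.0, -0.0]
```

>>> send_rows(increments=[[9.18, [-0.1, -0.1, 4.0], [0, 0, 0]], [9.18, [0, 0, 3.5], [0, 0, 0]], [9.18, [0, 0, 2.0], [0, 0, 0]], [9.18, [0, 0, 1.0], [0, 0, 0]], [9.18, [0, 0, 0], [0, 0, 0]]])

```text
clock: 10.85
position: [0.4802, -0.3164, 0.0142]
ee_rot: [0.003, -3.14, -0.002]
force: [0.8, -0.2, -0.5]
width: 1.002
gripper_force: 0.0
```

>>> send_rows(increments=[[5, [0, 0, 0], [0, 0, 0]], [5, [0, 0, 0], [0, 0, 0]], [5, [0, 0, 0], [0, 0, 0]], [5, [0, 0, 0], [0, 0, 0]], [5, [0, 0, 0], [0, 0, 0]]], force=30)

```text
clock: 11.35
position: [0.4806, -0.3183, 0.0157]
ee_rot: [-0.0, 3.141, -0.001]
force: [-0.0, -3.8, 0.4]
width: 0.613
gripper_force: 1.8
```

>>> send_rows(increments=[[5, [0, 0, 0], [0, 0, 0]], [5, [0, 0, 0], [0, 0, 0]], [5, [0, 0, 0], [0, 0, 0]]])

```text
clock: 11.65
position: [0.4806, -0.3184, 0.0157]
ee_rot: [0.0, 3.141, -0.001]
force: [-0.7, -1.4, 5.8]
width: 0.597
gripper_force: 30.0
```

>>> send_rows(increments=[[5, [0, 0, -0.3], [0, 0, 0]], [5, [0, 0, -1.0], [0, 0, 0]], [5, [0, 0, -1.5], [0, 0, 0]], [5, [0, 0, -1.0], [0, 0, 0]], [5, [0, 0, -0.2], [0, 0, 0]]])

```text
clock: 12.15
position: [0.4809, -0.3182, 0.0566]
ee_rot: [-0.0, 3.14, -0.001]
force: [0.0, -0.7, -4.2]
width: 0.599
gripper_force: 30.0
```

>>> send_rows(increments=[[5, [0, 0, 0], [0, 0, 0]], [5, [0, 0, 0], [0, 0, 0]]])

```text
clock: 12.35
position: [0.48, -0.3176, 0.0548]
ee_rot: [0.0, -3.141, -0.001]
force: [0.3, 0.7, -4.8]
width: 0.6
gripper_force: 30.0
```

```bash
python3 wt.py
```

```text
[-2.600e-01  4.000e-02 -4.760e+00 -6.827e+01 -2.373e+01] [0.51 0.45 0.59 0.17 0.05]
12.95 [ 0.48034499 -0.31795956  0.05519582] [-1.64765405e-04  3.14157494e+00  4.37018070e-05] 0.5980641372791144 29.99873584136367
```

The second lens pulls about 4.8 N, or 0.48 kg, so it is the heavy one. I'll raise it and carry it to beyond the window for one wrist look at the glass.

Run:
```python
from h import *; from cell import arm
s=arm.observe(); s["position"]=s["position"]+[0,0,.15]; plan(s,[.665,.11,.205],np.pi,14)
```

```text
now [ 0.4803 -0.318   0.2052] rows 14
[-1.32, 3.06, 0.0] [0.0, 0.0, 0.0]
[-1.32, 3.06, 0.0] [0.0, 0.0, 0.0]
[-1.32, 3.06, 0.0] [0.0, 0.0, 0.0]
[-1.32, 3.06, 0.0] [0.0, 0.0, 0.0]
[-1.32, 3.06, 0.0] [0.0, 0.0, 0.0]
[-1.32, 3.06, 0.0] [0.0, 0.0, 0.0]
[-1.32, 3.06, 0.0] [0.0, 0.0, 0.0]
[-1.32, 3.06, 0.0] [0.0, 0.0, 0.0]
[-1.32, 3.06, 0.0] [0.0, 0.0, 0.0]
[-1.32, 3.06, 0.0] [0.0, 0.0, 0.0]
[-1.32, 3.06, 0.0] [0.0, 0.0, 0.0]
[-1.32, 3.06, 0.0] [0.0, 0.0, 0.0]
[-1.32, 3.06, 0.0] [0.0, 0.0, 0.0]
[-1.32, 3.06, 0.0] [0.0, 0.0, 0.0]
```

>>> send_rows(increments=[[5, [0, 0, -2], [0, 0, 0]], [5, [0, 0, -3.5], [0, 0, 0]], [5, [0, 0, -4], [0, 0, 0]], [5, [0, 0, -3.5], [0, 0, 0]], [5, [0, 0, -2], [0, 0, 0]]])

```text
clock: 13.45
position: [0.4811, -0.3187, 0.2084]
ee_rot: [0.0, 3.138, -0.003]
force: [0.2, 1.2, -5.1]
width: 0.599
gripper_force: 30.0
```

>>> send_rows(increments=[[5, [-0.7, 1.5, 0], [0, 0, 0]], [5, [-1.3, 3, 0], [0, 0, 0]], [5, [-1.4, 3.2, 0], [0, 0, 0]], [5, [-1.4, 3.2, 0], [0, 0, 0]], [5, [-1.4, 3.2, 0], [0, 0, 0]]])

```text
clock: 13.95
position: [0.5425, -0.1757, 0.2052]
ee_rot: [-0.0, -3.142, -0.0]
force: [0.6, -0.3, -5.4]
width: 0.602
gripper_force: 30.0
```

>>> send_rows(increments=[[5, [-1.4, 3.2, 0], [0, 0, 0]], [5, [-1.4, 3.2, 0], [0, 0, 0]], [5, [-1.4, 3.2, 0], [0, 0, 0]], [5, [-1.4, 3.2, 0], [0, 0, 0]], [5, [-1.4, 3.2, 0], [0, 0, 0]]])

```text
clock: 14.45
position: [0.6125, -0.0157, 0.2052]
ee_rot: [-0.0, -3.141, 0.0]
force: [0.2, -0.2, -4.4]
width: 0.6
gripper_force: 30.0
```

>>> send_rows(increments=[[5, [-1.4, 3.2, 0], [0, 0, 0]], [5, [-1.4, 3.2, 0], [0, 0, 0]], [5, [-1.3, 3, 0], [0, 0, 0]], [5, [-1.0, 2.5, 0], [0, 0, 0]], [5, [-0.2, 1, 0], [0, 0, 0]]])

```text
clock: 14.95
position: [0.6656, 0.1162, 0.2046]
ee_rot: [0.006, -3.141, -0.003]
force: [0.4, 0.5, -4.5]
width: 0.601
gripper_force: 30.0
```

>>> send_rows(increments=[[5, [0, 0, 0], [0, 0, 0]], [5, [0, 0, 0], [0, 0, 0]], [5, [0, 0, 0], [0, 0, 0]]])

```text
clock: 15.25
position: [0.6651, 0.1097, 0.2053]
ee_rot: [-0.004, -3.141, 0.002]
force: [-0.2, 0.2, -5.1]
width: 0.596
gripper_force: 30.0
```

Run:
```python
from h import *; from cell import arm
p=arm.camera_params("wrist"); im=arm.get_image("wrist")[:,:,::-1].copy(); cv2.imwrite("pics/w3.png",im)
s=arm.observe(); print(s["clock"],s["position"],s["width"]); np.save("w3.npy",p,allow_pickle=True)
c=p["R"]@np.array([.565,.1215,.06])+p["t"]; print((p["camera_matrix"]@c/c[2]).round(0))
```

```text
15.3 [0.66515331 0.10998014 0.20546482] 0.5992630268605125
[330.  94.   1.]
```

View pics/w3.png

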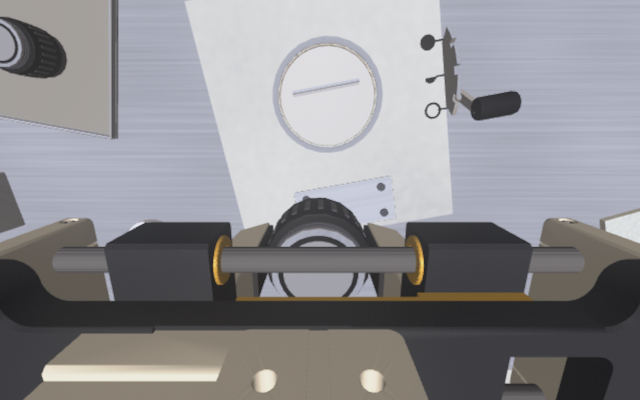

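The wrist view shows the lever arm beside the ring mark at (433,111), so it is still clicked in. The window is centred at about (328,94.5), the heavy lens is upright between the fingers, and the light lens stands on the tray at top left.

Run:
```python
from h import *; from cell import arm
p=np.load("w3.npy",allow_pickle=True).item()
w=onz(p,(328,94.5),.06); T=arm.camera_params("top"); print(w,tri(p,(328,94.5),T,(280,199)), "lens top",onz(p,(318,264),.2458))
s=arm.observe(); plan(s,[.565,.122,.205],np.pi,4)
```

```text
[0.56505292 0.11953472 0.06      ] (array([0.56539626, 0.11983571, 0.06469268]), np.float64(0.0009579211557303288)) lens top [0.65905166 0.10938602 0.2458    ]
now [0.6652 0.11   0.2055] rows 4
[2.5, 0.29, 0.01] [-0.0, 0.0, -0.001]
[2.5, 0.3, 0.01] [-0.0, 0.0, -0.001]
[2.5, 0.3, 0.01] [-0.0, 0.0, -0.001]
[2.5, 0.3, 0.01] [-0.0, 0.0, -0.001]
```

>>> send_rows(increments=[[5, [1.5, 0.2, 0], [0, 0, 0]], [5, [2.5, 0.3, 0], [0, 0, 0]], [5, [2.8, 0.3, 0], [0, 0, 0]], [5, [2.1, 0.2, 0.5], [0, 0, 0]], [5, [1.0, 0.1, 1.0], [0, 0, 0]]])

```text
clock: 15.8
position: [0.5649, 0.1223, 0.1912]
ee_rot: [0.001, 3.141, 0.001]
force: [0.7, -1.1, -5.0]
width: 0.598
gripper_force: 30.0
```

>>> send_rows(increments=[[5, [0, 0, 2], [0, 0, 0]], [5, [0, 0, 2.5], [0, 0, 0]], [5, [0, 0, 2], [0, 0, 0]], [5, [0, 0, 1.2], [0, 0, 0]], [5, [0, 0, 0.8], [0, 0, 0]]])

```text
clock: 16.3
position: [0.5662, 0.1222, 0.1047]
ee_rot: [-0.002, -3.141, 0.001]
force: [0.2, -0.1, -4.6]
width: 0.6
gripper_force: 30.0
```

>>> send_rows(increments=[[5, [0, 0, 0], [0, 0, 0]], [5, [0, 0, 0], [0, 0, 0]], [5, [0, 0, 0], [0, 0, 0]], [5, [0, 0, 0], [0, 0, 0]], [5, [0, 0, 0], [0, 0, 0]]])

```text
clock: 16.8
position: [0.5666, 0.1232, 0.1058]
ee_rot: [-0.0, 3.141, 0.001]
force: [-0.3, 0.1, -3.9]
width: 0.6
gripper_force: 30.0
```

Run:
```python
from h import *; from cell import arm
g=arm.get_image("scene")[:,:,::-1]; cv2.imwrite("pics/s4.png",cv2.resize(g[140:280,190:430],None,fx=3,fy=3,interpolation=2))
s=arm.observe(); print(s["position"],s["ee_rot"],s["force"],s["width"],s["dq"].round(3))
```

```text
[0.56651186 0.12314368 0.1056246 ] [-2.49192838e-04  3.14093562e+00  4.01665659e-04] [-0.61806874  0.80775453 -4.67521739] 0.5960864105150758 [ 0.     0.003 -0.     0.002  0.001 -0.002  0.   ]
```

View pics/s4.png

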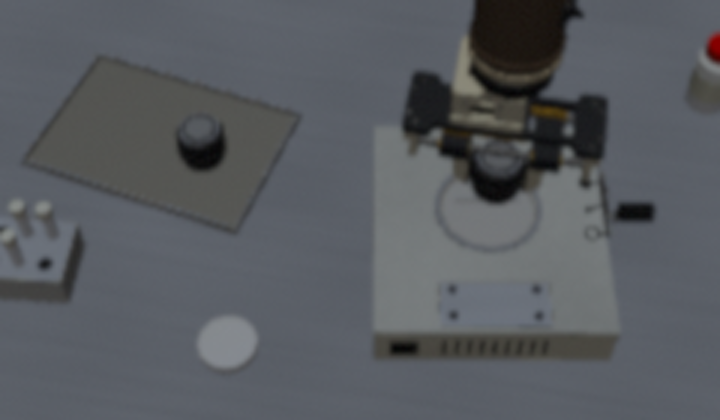

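The light lens stands upright on the tray and the lever is at the ring. The heavy lens is held over the window, with its top at about crop (500,158). I'll check how well it is centred.

Run:
```python
from h import *; from cell import arm
S=arm.camera_params("scene")
print("lens",onz(S,(190+500/3,140+158/3),.146),"window same view",onz(S,(190+488.5/3,140+207/3),.06))
```

```text
lens [0.57308451 0.12685103 0.146     ] window same view [0.57181616 0.1227191  0.06      ]
```

>>> send_rows(increments=[[5, [0, -0.2, 0], [0, 0, 0]], [5, [0, 0, 0], [0, 0, 0]], [5, [0, 0, 0], [0, 0, 0]], [5, [0, 0, 0], [0, 0, 0]], [5, [0, 0, 0], [0, 0, 0]]])

```text
clock: 17.35
position: [0.5663, 0.1211, 0.1052]
ee_rot: [0.0, -3.142, -0.0]
force: [-0.5, 0.1, -4.8]
width: 0.599
gripper_force: 30.0
```

The lens and window agree to within about 2 mm, and the lens is steady. Handing in.

```bash
python3 -c "
from cell import arm
print(arm.sign_off())"
```

```text
the job is handed in; nothing more can be done
None
```

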